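# Basket loaded, cleaner lid held open

### The arm

A 6-joint arm with a two-finger parallel gripper is mounted at the origin on the work surface. World frame = base frame: x ahead of the robot, y to its left, z up, the work surface at z = 0. Lengths are in mm, angles in rad, forces in N, time in s.
With the tool pointing down it reaches from about 300 to 775 mm from the base axis. Payload 14.6 kg.
Tool frame: the origin (TCP) lies midway between the tips of the shut fingers; the grasp point (between the pads) lies 19 mm behind it; z points along the fingers, y is the line along which they close (so a half turn about z gives the same grasp; the last joint's range is limited). The gripper opens to 94 mm and grips with 3 to 60 N. Pads are 16 mm wide; open, the fingers measure 119 mm over their backs; the gripper's body (75 mm by 177 mm) begins 78 mm behind the grasp point.
Start: joints at [1.183, 0.3, 1.521, -0, 1.321, -0.067], TCP at [173.426, 521.932, 205.446] pointing down, gripper open.
Joint ranges: [-3.03, 3.03], [-0.79, 2.21], [0.23, 2.52], [-1.04, 4.18], [0, 3.07], [-2.55, 2.55]. Speed limits (rad/s): [2.22, 2.22, 2.57, 3.14, 3.14, 3.14].

### API

Orientations are given as [roll, pitch, yaw] about the fixed x, y, z axes, in that order (R = Rz(yaw) Ry(pitch) Rx(roll)).
In Python, from cell import manip, camera gives the robot as it stands.
- The arm moves only by the tool move_arm, never from a script. Its arguments are lists of equal length, an entry for each row: "dp": the shift along the world's x, y, z in mm, a list of three; "rotation": the turn, a rotation vector about the world's x, y, z in rad, a list of three; "hand": the opening, from 0 (shut) to 1 (fully open). A call has 1 to 10 rows; each row shifts and turns the commanded pose from where the row before left it; what a row does not reach is not made up. A row lasts 1/8 s, in which the tool goes at most 62.5 mm and 10.7 degrees, less where a joint would pass 70% of its speed; a pose out of reach is approached as far as the arm can. A call with a gripper value outside its range is refused whole. The fingers move at their own pace and stop on an object; "newtons" is the grip in N (left out, the last holds). Time passes only in rows, so rows that do not move let the fingers close. It gives the time, the measured TCP pose, the force, the opening and the grip force at its end, in the units of the state.
- manip.read_state(): the state, without advancing time (a new reading comes with each control period).
- camera(name): name is "side" or "top" or "wrist"; returns a dict with "image" (480x640x3 uint8, red, green, blue), "fx", "fy", "cx", "cy" (pixels), "R" (3x3) and "t" (3): a world point X has camera coordinates R X + t; the wrist camera has in their place "mount" (4x4, takes a point from camera to tool coordinates, whose origin is the TCP and whose axes are the flange's). Camera axes: x right, y down, z forward; pixel columns grow to the right and rows downward; lengths in mm; the calibration is good to about 2 mm. A picture is of the moment at which its call begins: read the wrist's pose just before it. There is no depth.
- manip.sign_off(): hands the job in; it is judged then, once.
The state is a dict: "clock": time; "joints": joint angles; "qd": joint speeds; "effort": joint torques, N m; "eef_pos": TCP position; "eef_rot": TCP orientation; "wrist_force": force on the tool from outside, world axes, zero at the start; "moment": the same for the moment, N m; "finger_gap": finger opening in mm; "finger_force": force on a finger pad.
Only numpy, scipy, OpenCV 4.12 (cv2) and the standard library are available. Lean on these libraries where they do the work, as an engineer would, in place of code of your own. Each camera call takes 0.05 s, during which the arm holds its last target. There are 200 camera calls.

### The job

The tall nozzle body in the steel tray is finished: set it down gently in the wire cleaning basket, letting go of it well below the rim. Then, with the fingers, raise the lid of the ultrasonic cleaner to 60 degrees from shut and keep holding it there so that I can lower the basket into the tank: the lid falls shut by itself, so finish while holding it, and do not let go. Leave the basket standing where it is and do not disturb the other things on the bench.

Things in the scene. Friction and masses are not known exactly. Their poses are not given: they have to be found in the camera images.
- nozzle_mid (a point): The finished nozzle body, a turned bright steel part standing upright, loose, in the steel tray; taller than it is wide, unlike the two other steel parts in that tray. 46 mm tall: a 30 mm foot flange 8 mm thick, then a 22 mm diameter barrel up to 34 mm, then a 14 mm neck at the top. 90 g. This point is its centre, on its axis, 23 mm above its foot (on the barrel). z is its axis.
- tray: Low open steel tray, 200 x 140 mm, rim 14 mm high, wall and floor 3 mm, fixed, on the 2 mm thick green mat. Origin under its centre, its x along the 200 mm side. The three steel parts stand about in a row along its x, about 55 mm apart, in any order.
- basket: Open-topped rectangular stainless wire basket for the cleaner's tank, loose, 350 g, standing on the green mat. Outside 110 mm (its x) x 170 mm (its y) x 60 mm high, walls 3 mm, mesh floor 4 mm thick; a wire hanger at each y end reaches to 116 mm from the centre at 64 mm height. Origin at the centre of its underside, z up.
- cleaner: Bench-top ultrasonic cleaner, fixed: white housing 170 mm deep (its x) x 250 mm wide (its y) x 145 mm high, dials on its front, which faces its -x (towards the robot side). Steel lid on top, hinged along the rear edge. Origin on the bench under its centre, z up.
- hinge (a point): Point on the lid's hinge line at mid-width, at the rear top edge of the cleaner: 88 mm behind (+x of) the cleaner's origin and 148 mm above the bench. Axes as the cleaner's; the hinge line runs along its y.
- handle (a point): Centre of the lid's black handle bar: a round bar of 12 mm diameter, 130 mm long, parallel to the hinge line, on two posts 118 mm apart, near the lid's front edge. Bar axis 44 mm above the lid's top face (200 mm above the bench while shut), 140 mm in front of the hinge line and 52 mm above it while shut (so 149 mm from it); it turns with the lid. The lid's front edge is 31 mm in front of the bar.
- lid (a joint): Opening angle of the cleaner's lid, rad: 0 shut (level), 1.047 = 60 degrees, stop at 1.75. Steel lid 166 x 246 x 10 mm, about 0.42 kg, no catch and no stay: with nothing holding it, it falls shut from any angle below about 80 degrees. An upward pull of 2 to 3.5 N at the handle lifts it.
- capnut: Low turned steel cap nut, 32 mm diameter, 16 mm tall, in the tray; bystander. Origin under its centre.
- collar: Flat steel ring, 34 mm diameter, 10 mm tall, in the tray; bystander. Origin under its centre.
- torch: Aluminium pen torch lying on the bench, 140 mm long, 28 mm thick; bystander.
- driver: Screwdriver lying on the bench, 160 mm; bystander.
- dispenser: White solvent dispenser bottle, 64 mm diameter, 129 mm tall, at the back; bystander.
- blower: Black rubber dust-blower bulb, 60 mm diameter, nozzle up, 100 mm tall, at the back; bystander.
- swabjar: Glass jar of swabs, 60 mm diameter, 115 mm tall with swabs, at the back; bystander.
- loupe: Black eye loupe standing on the bench, 42 mm diameter, 32 mm tall; bystander.
Not all that is in view belongs to the job. Leave any red look-alike of the part that bears nozzle_mid alone.

How it is judged (in metres and radians):
On the way:
1. the nozzle body lies in the basket, let go and at rest, with the lid still shut (x of nozzle_mid in the frame of basket between -0.055 and 0.055 m and y of nozzle_mid in the frame of basket between -0.085 and 0.085 m and z of nozzle_mid in the frame of basket between 0 and 0.045 m and contact force between nozzle and the fingers below 0.05 N and linear speed of nozzle below 0.05 m/s and value of joint lid below 0.06 rad), for 0.2 s.
At the end, for the whole second after the job is handed in: The nozzle body lies inside the basket, let go and at rest; the basket stands upright within 40 mm of where it was; the lid stands still between 52 and 68 degrees, held by the gripper's fingers (at least 0.3 N between fingers and lid) and resting on nothing else (x of nozzle_mid in the frame of basket between -0.055 and 0.055 m and y of nozzle_mid in the frame of basket between -0.085 and 0.085 m and z of nozzle_mid in the frame of basket between 0 and 0.045 m and contact force between nozzle and the fingers below 0.05 N and linear speed of nozzle below 0.05 m/s and value of joint lid between 0.908 and 1.187 rad and velocity of joint lid between -0.1 and 0.1 rad/s and contact force between lid and the fingers above 0.3 N and contact force between lid and basket below 0.05 N and contact force between lid and nozzle below 0.05 N and angle between basket's own z axis and vertical below 0.1 rad and distance of basket from where it was at the start of the episode below 0.04 m); the arm keeps its last pose, push and grip.
It fails at once if the nozzle body is dropped or thrown (out of the fingers and faster than 0.9 m/s, about a 40 mm fall) (contact force between nozzle and the fingers below 0.02 N and linear speed of nozzle above 0.9 m/s).
It fails at once if the basket is pushed more than 40 mm or tipped (distance of basket from where it was at the start of the episode above 0.04 m or angle between basket's own z axis and vertical above 0.3 rad).
It fails at once if one of the bystanders (cap nut, collar, torch, screwdriver, dispenser, blower, swab jar, loupe) is moved more than 30 mm (distance of any of capnut, collar, torch, driver, dispenser, blower, swabjar, loupe from where it was at the start of the episode above 0.03 m).
It also fails if it takes over 61 s, if anything falls off the work surface, if the arm or the gripper's body presses on something with over 40 N, if the wrist force passes 120 N, or if a joint passes its speed limit or range.

## Working session

There is one attempt and no reset: what is moved stays moved. The work goes in short steps, Python scripts to look and compute and a tool call to move; the robot and the scene stay as the last step left them, time stands still between calls to the robot, and variables do not carry over. Pictures are saved under pics/ and viewed, at most 10 in all, crops included, and the job is handed in when it is done.

Besides the shell and the picture viewer there is one more tool, called by a JSON object that holds its "name" and its "arguments", one argument or row to a line. move_arm: Moves the arm, as the interface text tells. Its arguments: {"type":"object","properties":{"dp":{"type":"array","items":{"type":"array","items":{"type":"number"}}},"rotation":{"type":"array","items":{"type":"array","items":{"type":"number"}}},"hand":{"type":"array","items":{"type":"number"}},"newtons":{"type":"number"}},"required":["dp","rotation","hand"]}

```bash
mkdir -p pics; ls
cat > h.py <<'E'
import numpy as np, cv2
from cell import manip, camera
def ray(c,u,v):
    R=np.array(c["R"]);t=np.array(c["t"]).ravel()
    d=R.T@np.array([(u-c["cx"])/c["fx"],(v-c["cy"])/c["fy"],1.]);return -R.T@t,d
def onz(c,u,v,z):
    o,d=ray(c,u,v);return o+d*(z-o[2])/d[2]
def proj(c,X):
    p=np.array(c["R"])@np.array(X,float)+np.array(c["t"]).ravel()
    return c["fx"]*p[0]/p[2]+c["cx"],c["fy"]*p[1]/p[2]+c["cy"]
E
python3 - <<'E'
from h import *
import pickle
print(manip.read_state())
for n in ("side","top"):
    c=camera(n);pickle.dump(c,open(n+'.pkl','wb'));cv2.imwrite(f'pics/{n}.png',c["image"][...,::-1])
    print(n,-np.array(c["R"]).T@np.array(c["t"]).ravel())
E
```

```text
pics
{'clock': 0.0, 'joints': array([ 1.18340173e+00,  3.00493536e-01,  1.52157713e+00,  2.15443142e-05,
        1.32069493e+00, -6.66133940e-02]), 'qd': array([-0.00022603, -0.00072141,  0.00073074, -0.00015067, -0.00024516,
       -0.00011158]), 'effort': array([ 8.45510949e-04, -5.31803906e+01, -3.52753866e+01,  7.08937598e-02,
        2.42470315e-02, -5.97136454e-05]), 'eef_pos': array([173.32531799, 521.70131093, 204.87569346]), 'eef_rot': array([-3.14042370e+00, -9.88972972e-05,  2.82080605e+00]), 'wrist_force': array([ 0.2787094 ,  0.41818552, -0.14268238]), 'moment': array([-0.00329999,  0.04289701,  0.01332188]), 'finger_force': 0.0, 'finger_gap': 94.18515425355956}
side [ 134.05985725 -705.12870072  908.26508467]
top [ 411.12588859 -107.77359498 1354.96447426]
```

View pics/top.png

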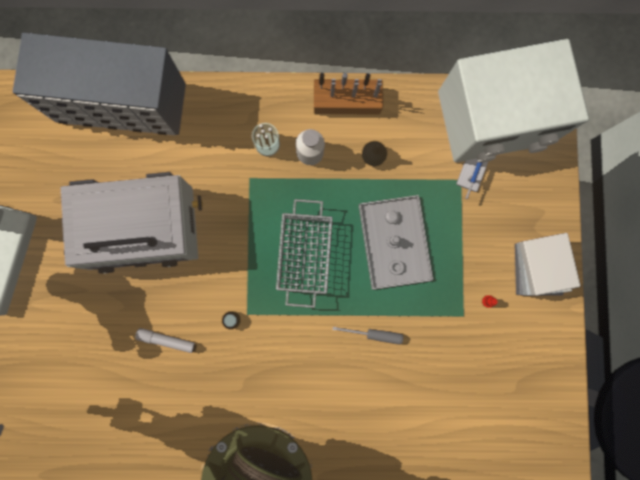

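View pics/side.png

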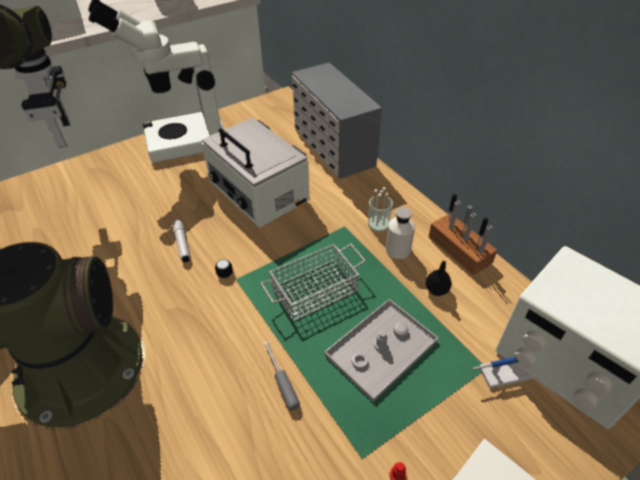

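Top view: nozzle in the middle of the tray at about (396,241); basket centre (304,253); handle bar from (85,245) to (156,240). Side view: nozzle about (381,343); handle (222,133)–(250,162). The red look-alike is at (489,300), outside the tray.

Run:
```python
from h import *
import pickle
T=pickle.load(open('top.pkl','rb'));S=pickle.load(open('side.pkl','rb'))
def tri(a,b):
    o1,d1=ray(T,*a);o2,d2=ray(S,*b)
    A=np.array([d1,-d2]).T;k=np.linalg.lstsq(A,o2-o1,rcond=None)[0]
    p,q=o1+k[0]*d1,o2+k[1]*d2;return (p+q)/2,np.linalg.norm(p-q)
# handle masks
def mask(c,box,th=60):
    x0,y0,x1,y1=box;m=(c["image"].max(2)<th).astype(np.uint8);k=np.zeros_like(m);k[y0:y1,x0:x1]=m[y0:y1,x0:x1]
    n,l,s,_=cv2.connectedComponentsWithStats(k);i=1+np.argmax(s[1:,4]);print(s[i]);return l==i
m=mask(T,(75,225,170,255));ys,xs=np.nonzero(m)
r=cv2.minAreaRect(np.c_[xs,ys].astype(np.float32));print("handle top rect",r)
for u,v in cv2.boxPoints(r): print(onz(T,u,v,200))
print("handle side ends", proj(S,[0,0,0]))
print("tri handle ends",tri((86,245),(223,133)),tri((156,240),(250,161)))
print("nozzle top guesses z51",onz(T,396,240,40),onz(S,381,337,51),tri((395,240),(381,336)))
print("capnut",onz(T,393,217,21),onz(S,402,328,21),"collar",onz(T,399,268,15),onz(S,360,361,15))
print("basket corners",*[onz(T,u,v,62).round() for u,v in((284,213),(332,215),(326,293),(277,291))])
print("tray corners",*[onz(T,u,v,16).round() for u,v in((360,203),(418,196),(433,283),(374,289))])
a=cv2.resize(T["image"][190:310,240:440],None,fx=4,fy=4,interpolation=cv2.INTER_CUBIC)
cv2.imwrite('pics/a.png',a[...,::-1])
```

```text
[ 85 238  71  13 252]
handle top rect ((120.09483337402344, 244.11907958984375), (7.481656074523926, 70.25663757324219), 85.15599822998047)
[512.96017063 332.06967154 200.        ]
[525.89706058 194.11877431 200.        ]
[511.07023619 192.36014031 200.        ]
[498.17592573 330.13758593 200.        ]
handle side ends (np.float64(80.39522609144416), np.float64(367.32317281681526))
tri handle ends (array([512.55600812, 332.53568131, 189.67412175]), np.float64(4.276356178510184)) (array([521.59036846, 196.81642879, 181.3011761 ]), np.float64(2.1347827389214524))
nozzle top guesses z51 [ 540.41282616 -309.12723617   40.        ] [ 533.35868181 -313.10993283   51.        ] (array([ 540.04615813, -306.59759372,   40.53967213]), np.float64(0.6858651762538917))
capnut [ 595.47773162 -305.50280964   21.        ] [ 598.42153242 -307.00902374   21.        ] collar [ 478.37436889 -319.37777391   15.        ] [ 479.12861959 -317.24034681   15.        ]
basket corners [597. -56.  62.] [ 593. -163.   62.] [ 420. -151.   62.] [423. -43.  62.]
tray corners [ 628. -230.   16.] [ 646. -365.   16.] [ 445. -397.   16.] [ 430. -262.   16.]
```

View pics/a.png

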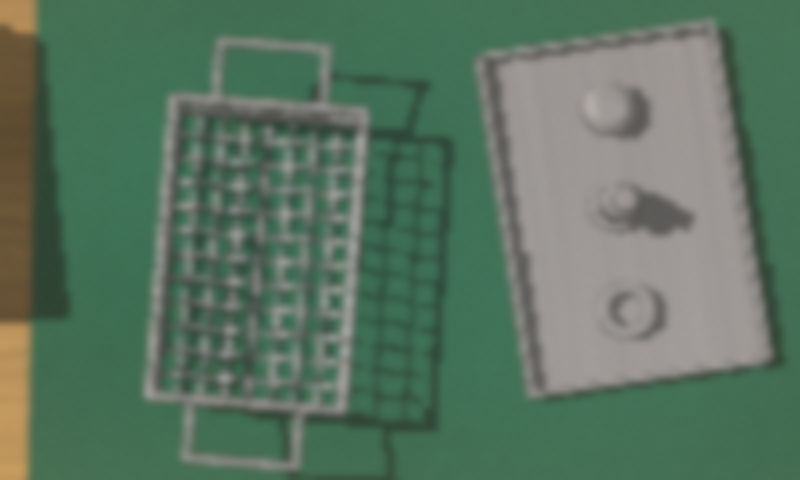

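The crop confirms the layout: neck at crop (624,200), basket centre at crop (258,253), row of parts running along the tray. Nozzle about (539,-309); basket centre about (508,-103), yaw −4°; handle centre about (512,262), yaw +5°. Moving above the nozzle.

{"name": "move_arm", "arguments": {
  "dp": [
    [18,-41,0],
    [18,-41,0],
    [18,-41,0],
    [18,-41,0],
    [18,-41,0],
    [18,-41,0],
    [18,-41,0],
    [18,-41,0],
    [18,-41,0],
    [18,-41,0]
  ],
  "rotation": [
    [0,0,0.022],
    [0,0,0.022],
    [0,0,0.022],
    [0,0,0.022],
    [0,0,0.022],
    [0,0,0.022],
    [0,0,0.022],
    [0,0,0.022],
    [0,0,0.022],
    [0,0,0.022]
  ],
  "hand": [0.8,0.7,0.64,0.64,0.64,0.64,0.64,0.64,0.64,0.64],
  "newtons": 20
}}

```text
clock: 1.35
eef_pos: [353.7, 110.5, 205.4]
eef_rot: [3.142, 0.0, 3.042]
wrist_force: [0.3, 0.1, 1.0]
finger_gap: 60.0
finger_force: 0.0
```

{"name": "move_arm", "arguments": {
  "dp": [
    [18,-42,0],
    [18,-42,0],
    [18,-42,0],
    [18,-42,0],
    [18,-42,0],
    [18,-42,-10],
    [18,-42,-10],
    [18,-42,-10],
    [18,-42,-10],
    [18,-42,-10]
  ],
  "rotation": [
    [0,0,0.022],
    [0,0,0.022],
    [0,0,0.022],
    [0,0,0.022],
    [0,0,0.022],
    [0,0,0.022],
    [0,0,0.022],
    [0,0,0.022],
    [0,0,0.022],
    [0,0,0.022]
  ],
  "hand": [0.64,0.64,0.64,0.64,0.64,0.64,0.64,0.64,0.64,0.64]
}}

```text
clock: 2.6
eef_pos: [533.7, -309.4, 154.7]
eef_rot: [3.141, -0.0, -3.022]
wrist_force: [-0.4, 0.1, 0.6]
finger_gap: 60.1
finger_force: 0.0
```

{"name": "move_arm", "arguments": {
  "dp": [
    [0,0,0],
    [0,0,0]
  ],
  "rotation": [
    [0,0,0],
    [0,0,0]
  ],
  "hand": [0.64,0.64]
}}

```text
clock: 2.85
eef_pos: [533.2, -307.6, 155.2]
eef_rot: [3.141, -0.001, -3.023]
wrist_force: [0.5, -0.4, 0.3]
finger_gap: 60.1
finger_force: 0.0
```

```bash
cat >> h.py <<'E'
from scipy.spatial.transform import Rotation as Ro
def wrist():
    s=manip.read_state();c=camera("wrist");M=np.array(c["mount"])
    Rt=Ro.from_euler('xyz',s["eef_rot"]).as_matrix()
    W=Rt@M[:3,:3];p=Rt@M[:3,3]+s["eef_pos"]   # cam->world
    c["R"]=W.T;c["t"]=-W.T@p;return s,c
E
python3 - <<'E'
from h import *
s,c=wrist();print(s["eef_pos"],s["eef_rot"],s["joints"].round(2));cv2.imwrite('pics/w1.png',c["image"][...,::-1])
import pickle;pickle.dump(c,open('w1.pkl','wb'))
print([proj(c,(539,-309,z)) for z in(5,51)], proj(c,[*s["eef_pos"]]))
E
```

```text
[ 533.16530187 -307.59634603  155.18828623] [ 3.14101284e+00 -5.60139048e-04 -3.02263790e+00] [-0.58  0.49  1.38  0.    1.27 -2.27]
[(np.float64(319.51888766766615), np.float64(228.25196663603145)), (np.float64(319.04861062734483), np.float64(244.63660784632683))] (np.float64(321.70782472272145), np.float64(297.88981723225066))
```

View pics/w1.png

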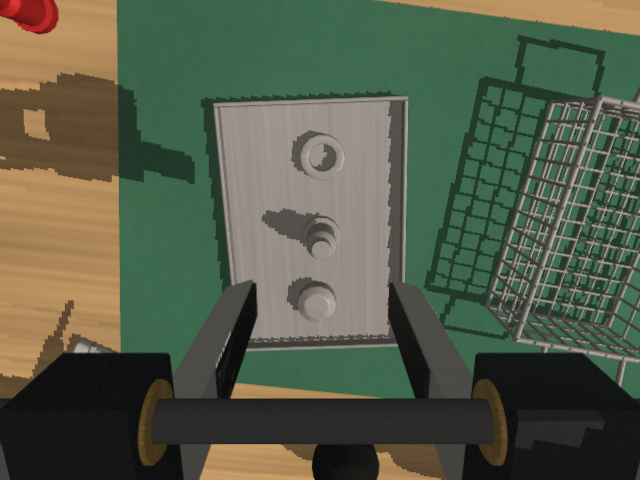

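The wrist view shows the nozzle neck top at about (321,246), foot at about (321,232), close to the predicted (319,245); cap nut (317,303), collar (322,157).

Run:
```python
from h import *
import pickle;c=pickle.load(open('w1.pkl','rb'))
print(onz(c,321,246,51),onz(c,321,240,39),onz(c,322,232,13),"cap",onz(c,317,300,19),"col",onz(c,322,157,15))
```

```text
[ 539.82474017 -307.53524445   51.        ] [ 538.91501208 -307.68739203   39.        ] [ 539.73950983 -306.90076779   13.        ] cap [ 594.84451417 -304.44410207   19.        ] col [ 482.09332768 -313.69633596   15.        ]
```

{"name": "move_arm", "arguments": {
  "dp": [
    [6.3,0,-30],
    [0,0,-30],
    [0,0,-30],
    [0,0,-20],
    [0,0,-15],
    [0,0,-9],
    [0,0,-4],
    [0,0,0]
  ],
  "rotation": [
    [0,0,0],
    [0,0,0],
    [0,0,0],
    [0,0,0],
    [0,0,0],
    [0,0,0],
    [0,0,0],
    [0,0,0]
  ],
  "hand": [0.64,0.64,0.64,0.64,0.64,0.64,0.64,0.64]
}}

```text
clock: 3.9
eef_pos: [539.9, -308.2, 17.7]
eef_rot: [-3.141, 0.0, -3.022]
wrist_force: [0.3, -0.6, 0.8]
finger_gap: 60.5
finger_force: 0.0
```

{"name": "move_arm", "arguments": {
  "dp": [
    [0,0,0],
    [0,0,0],
    [0,0,0],
    [0,0,0],
    [0,0,0],
    [0,0,0]
  ],
  "rotation": [
    [0,0,0],
    [0,0,0],
    [0,0,0],
    [0,0,0],
    [0,0,0],
    [0,0,0]
  ],
  "hand": [0.4,0.25,0.1,0.1,0.1,0.1],
  "newtons": 20
}}

```text
clock: 4.65
eef_pos: [539.7, -308.1, 17.5]
eef_rot: [-3.142, 0.0, -3.022]
wrist_force: [0.1, 0.3, 0.3]
finger_gap: 21.4
finger_force: 20.0
```

{"name": "move_arm", "arguments": {
  "dp": [
    [0,0,10],
    [0,0,25],
    [0,0,30],
    [0,0,25],
    [-5,25,0],
    [-7,45,0],
    [-7,50,0],
    [-7,45,0],
    [-5,30,0],
    [0,10,0]
  ],
  "rotation": [
    [0,0,0],
    [0,0,0],
    [0,0,0],
    [0,0,0],
    [0,0,0],
    [0,0,0],
    [0,0,0],
    [0,0,0],
    [0,0,0],
    [0,0,0]
  ],
  "hand": [0.1,0.1,0.1,0.1,0.1,0.1,0.1,0.1,0.1,0.1]
}}

```text
clock: 5.9
eef_pos: [508.7, -101.9, 108.2]
eef_rot: [-3.141, 0.001, -3.021]
wrist_force: [0.2, -1.3, -0.9]
finger_gap: 21.4
finger_force: 20.0
```

{"name": "move_arm", "arguments": {
  "dp": [
    [0,0,0],
    [0,0,0]
  ],
  "rotation": [
    [0,0,0],
    [0,0,0]
  ],
  "hand": [0.1,0.1]
}}

```text
clock: 6.15
eef_pos: [508.9, -104.0, 107.5]
eef_rot: [-3.141, 0.0, -3.023]
wrist_force: [-0.2, -0.1, -1.5]
finger_gap: 21.0
finger_force: 20.0
```

Run:
```python
from h import *
s,c=wrist();print(s["eef_pos"],s["finger_gap"]);cv2.imwrite('pics/w2.png',c["image"][...,::-1])
import pickle;pickle.dump(c,open('w2.pkl','wb'))
print("predicted rim corners",[np.round(proj(c,p)) for p in((597,-56,62),(593,-163,62),(420,-151,62),(423,-43,62))])
```

```text
[ 508.91968111 -104.011627    107.4885665 ] 20.98530784767908
predicted rim corners [array([382., 407.]), array([210., 384.]), array([249.,  87.]), array([461., 120.])]
```

View pics/w2.png

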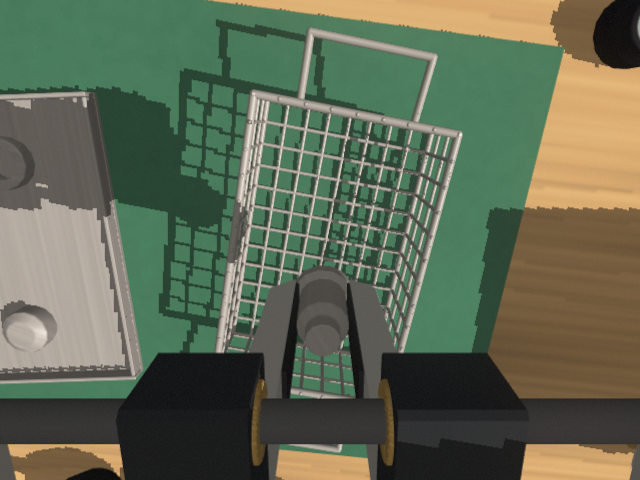

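The nozzle is held upright over the basket; rim corners at (253,92) and (461,133) match the prediction. Lowering.

{"name": "move_arm", "arguments": {
  "dp": [
    [0,0,-20],
    [0,0,-20],
    [0,0,-20],
    [0,0,-14],
    [0,0,-8],
    [0,0,-4],
    [0,0,-1.5],
    [0,0,0]
  ],
  "rotation": [
    [0,0,0],
    [0,0,0],
    [0,0,0],
    [0,0,0],
    [0,0,0],
    [0,0,0],
    [0,0,0],
    [0,0,0]
  ],
  "hand": [0.1,0.1,0.1,0.1,0.1,0.1,0.1,0.1]
}}

```text
clock: 7.2
eef_pos: [508.9, -103.1, 20.3]
eef_rot: [-3.141, 0.0, -3.022]
wrist_force: [0.6, 0.7, -1.6]
finger_gap: 21.2
finger_force: 20.0
```

{"name": "move_arm", "arguments": {
  "dp": [
    [0,0,-1.2],
    [0,0,0],
    [0,0,0],
    [0,0,0],
    [0,0,0],
    [0,0,0],
    [0,0,0],
    [0,0,0],
    [0,0,0],
    [0,0,0]
  ],
  "rotation": [
    [0,0,0],
    [0,0,0],
    [0,0,0],
    [0,0,0],
    [0,0,0],
    [0,0,0],
    [0,0,0],
    [0,0,0],
    [0,0,0],
    [0,0,0]
  ],
  "hand": [0.1,0.2,0.24,0.28,0.32,0.36,0.4,0.42,0.42,0.42]
}}

```text
clock: 8.45
eef_pos: [508.7, -103.1, 18.7]
eef_rot: [-3.142, -0.0, -3.022]
wrist_force: [0.4, -0.6, -0.3]
finger_gap: 39.3
finger_force: 0.0
```

{"name": "move_arm", "arguments": {
  "dp": [
    [0,0,5],
    [0,0,15],
    [0,0,20],
    [0,0,25],
    [0,0,30],
    [0,0,40],
    [0,0,40],
    [0,0,40],
    [0,0,20],
    [0,0,0]
  ],
  "rotation": [
    [0,0,0],
    [0,0,0],
    [0,0,0],
    [0,0,0],
    [0,0,0],
    [0,0,0],
    [0,0,0],
    [0,0,0],
    [0,0,0],
    [0,0,0]
  ],
  "hand": [0.42,0.42,0.42,0.42,0.42,0.42,0.42,0.42,0.42,0.42]
}}

```text
clock: 9.7
eef_pos: [509.0, -103.1, 255.8]
eef_rot: [-3.14, 0.003, -3.022]
wrist_force: [-0.4, -0.5, -0.2]
finger_gap: 39.3
finger_force: 0.0
```

Run:
```python
from h import *
s,c=wrist();print(s["eef_pos"],s["finger_gap"],s["eef_rot"]);cv2.imwrite('pics/w3.png',c["image"][...,::-1])
```

```text
[ 509.01198761 -103.13886268  255.76294923] 39.347651427913604 [-3.14025747  0.00321073 -3.02235447]
```

View pics/w3.png

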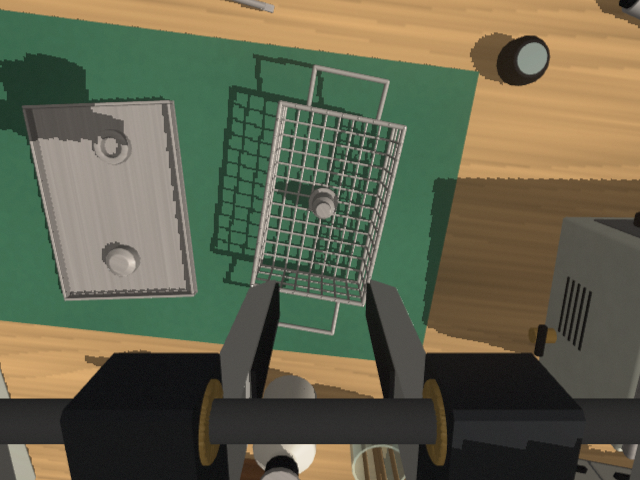

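The nozzle stands upright in the basket at (324,200), released. Now to the handle.

{"name": "move_arm", "arguments": {
  "dp": [
    [0,36,5],
    [0,37,5],
    [0,37,5],
    [0,37,5],
    [0,36,5],
    [0,36,5],
    [0,36,5],
    [0,36,5],
    [1,36,0],
    [1,36,0]
  ],
  "rotation": [
    [0,0,-0.16],
    [0,0,-0.16],
    [0,0,-0.16],
    [0,0,-0.16],
    [0,0,-0.16],
    [0,0,-0.16],
    [0,0,-0.16],
    [0,0,-0.16],
    [0,0,-0.16],
    [0,0,-0.16]
  ],
  "hand": [0.5,0.5,0.5,0.5,0.5,0.5,0.5,0.5,0.5,0.5]
}}

```text
clock: 11.0
eef_pos: [510.3, 261.0, 292.5]
eef_rot: [-3.14, 0.001, 1.656]
wrist_force: [0.6, 0.1, 0.8]
finger_gap: 47.3
finger_force: 0.0
```

{"name": "move_arm", "arguments": {
  "dp": [
    [0,0,0],
    [0,0,0]
  ],
  "rotation": [
    [0,0,0],
    [0,0,0]
  ],
  "hand": [0.5,0.5]
}}

```text
clock: 11.25
eef_pos: [510.5, 259.5, 292.9]
eef_rot: [-3.14, 0.001, 1.663]
wrist_force: [-0.8, -0.4, -0.3]
finger_gap: 47.0
finger_force: 0.0
```

Run:
```python
from h import *
s,c=wrist();print(s["eef_pos"],s["joints"].round(2),s["eef_rot"]);cv2.imwrite('pics/w4.png',c["image"][...,::-1])
import pickle;pickle.dump(c,open('w4.pkl','wb'))
print("pred bar ends",[proj(c,p) for p in((505.5,331,200),(518.5,193,200))])
```

```text
[510.51976515 259.45768296 292.9185504 ] [ 0.41  0.3   1.32 -0.    1.52  0.31] [-3.14026036e+00  5.74503444e-04  1.66277760e+00]
pred bar ends [(np.float64(324.0403363017397), np.float64(131.78577423719068)), (np.float64(324.4682236387466), np.float64(332.81747564085856))]
```

View pics/w4.png

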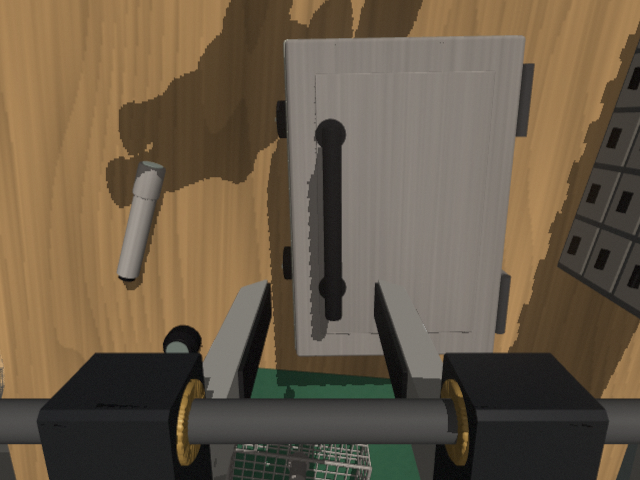

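The wrist view shows the bar from about (331,128) to (334,320), with lid corners at about (285,40), (524,37), (494,354) and (297,354).

Run:
```python
from h import *
import pickle;c=pickle.load(open('w4.pkl','rb'))
for p in((331,128),(334,320)): print(onz(c,*p,200))
L=[onz(c,*p,156) for p in((285,40),(524,37),(494,354),(297,354))];print(*np.round(L));L=np.array(L)
print("lid centre",L.mean(0),"sizes",[np.linalg.norm(L[i]-L[i-1]) for i in range(4)],"yaws",np.degrees([np.arctan2(*(L[1]-L[0])[1::-1]),np.arctan2(*(L[2]-L[3])[1::-1])]))
```

```text
[509.58904791 333.65809406 200.        ]
[524.26550733 203.58046141 200.        ]
[474. 388. 156.] [636. 404. 156.] [664. 163. 156.] [500. 148. 156.]
lid centre [568.36177806 275.65407603 156.        ] sizes [np.float64(241.57859025824519), np.float64(162.96979559441985), np.float64(243.47842064128793), np.float64(165.1516164353217)] yaws [5.84930645 5.19813809]
```

{"name": "move_arm", "arguments": {
  "dp": [
    [6.5,9.5,0],
    [0,0,-20],
    [0,0,-25],
    [0,0,-25],
    [0,0,-20],
    [0,0,-12],
    [0,0,-8],
    [0,0,0],
    [0,0,0]
  ],
  "rotation": [
    [0,0,0.01],
    [0,0,0],
    [0,0,0],
    [0,0,0],
    [0,0,0],
    [0,0,0],
    [0,0,0],
    [0,0,0],
    [0,0,0]
  ],
  "hand": [0.5,0.5,0.5,0.5,0.5,0.5,0.5,0.5,0.5]
}}

```text
clock: 12.42
eef_pos: [517.5, 269.6, 184.5]
eef_rot: [3.141, -0.0, 1.671]
wrist_force: [0.2, 0.2, 0.0]
finger_gap: 47.1
finger_force: 0.0
```

{"name": "move_arm", "arguments": {
  "dp": [
    [0,0,0],
    [0,0,0],
    [0,0,0],
    [0,0,0],
    [0,0,0],
    [0,0,0],
    [0,0,0],
    [0,0,0]
  ],
  "rotation": [
    [0,0,0],
    [0,0,0],
    [0,0,0],
    [0,0,0],
    [0,0,0],
    [0,0,0],
    [0,0,0],
    [0,0,0]
  ],
  "hand": [0.35,0.25,0.18,0.12,0.06,0.02,0.02,0.02],
  "newtons": 15
}}

```text
clock: 13.42
eef_pos: [516.1, 269.3, 183.7]
eef_rot: [-3.139, 0.0, 1.671]
wrist_force: [-9.8, -1.8, 4.3]
finger_gap: 11.1
finger_force: 15.0
```

Run:
```python
import numpy as np
a=np.radians(159.62-np.arange(0,61,3));r=149.3
x=r*np.cos(a);z=r*np.sin(a);d=np.c_[np.diff(x)*.9945,np.diff(x)*.1045,np.diff(z)].round(1)
print(d[:10].tolist(),d[10:].tolist(),d.sum(0),sep="\n")
```

```text
[[2.9, 0.3, 7.3], [3.3, 0.3, 7.1], [3.6, 0.4, 6.9], [4.0, 0.4, 6.7], [4.3, 0.5, 6.5], [4.7, 0.5, 6.3], [5.0, 0.5, 6.0], [5.3, 0.6, 5.7], [5.6, 0.6, 5.4], [5.9, 0.6, 5.1]]
[[6.1, 0.6, 4.8], [6.4, 0.7, 4.5], [6.6, 0.7, 4.2], [6.8, 0.7, 3.8], [7.0, 0.7, 3.4], [7.1, 0.8, 3.1], [7.3, 0.8, 2.7], [7.4, 0.8, 2.3], [7.5, 0.8, 1.9], [7.6, 0.8, 1.5]]
[114.4  12.1  95.2]
```

{"name": "move_arm", "arguments": {
  "dp": [
    [-1.5,0,0],
    [2.9,0.3,7.3],
    [3.3,0.3,7.1],
    [3.6,0.4,6.9],
    [4.0,0.4,6.7],
    [4.3,0.5,6.5],
    [4.7,0.5,6.3],
    [0,0,0]
  ],
  "rotation": [
    [0,0,0],
    [0,0,0],
    [0,0,0],
    [0,0,0],
    [0,0,0],
    [0,0,0],
    [0,0,0],
    [0,0,0]
  ],
  "hand": [0.02,0.02,0.02,0.02,0.02,0.02,0.02,0.02]
}}

```text
clock: 14.42
eef_pos: [538.5, 271.8, 225.6]
eef_rot: [-3.141, -0.0, 1.671]
wrist_force: [-9.1, -3.4, 2.7]
finger_gap: 11.0
finger_force: 15.0
```

{"name": "move_arm", "arguments": {
  "dp": [
    [5.0,0.5,6.0],
    [5.3,0.6,5.7],
    [5.6,0.6,5.4],
    [5.9,0.6,5.1],
    [6.1,0.6,4.8],
    [6.4,0.7,4.5],
    [6.6,0.7,4.2],
    [0,0,0]
  ],
  "rotation": [
    [0,0,0],
    [0,0,0],
    [0,0,0],
    [0,0,0],
    [0,0,0],
    [0,0,0],
    [0,0,0],
    [0,0,0]
  ],
  "hand": [0.02,0.02,0.02,0.02,0.02,0.02,0.02,0.02]
}}

```text
clock: 15.42
eef_pos: [579.6, 276.3, 262.3]
eef_rot: [3.14, -0.001, 1.671]
wrist_force: [-7.2, -1.6, 7.2]
finger_gap: 11.3
finger_force: 15.0
```

{"name": "move_arm", "arguments": {
  "dp": [
    [6.8,0.7,4.2],
    [7.0,0.7,3.8],
    [7.1,0.8,3.4],
    [7.3,0.8,3.0],
    [7.4,0.8,2.6],
    [7.5,0.8,2.1],
    [7.6,0.8,1.7],
    [0,0,0],
    [0,0,0]
  ],
  "rotation": [
    [0,0,0],
    [0,0,0],
    [0,0,0],
    [0,0,0],
    [0,0,0],
    [0,0,0],
    [0,0,0],
    [0,0,0],
    [0,0,0]
  ],
  "hand": [0.02,0.02,0.02,0.02,0.02,0.02,0.02,0.02,0.02]
}}

```text
clock: 16.55
eef_pos: [630.1, 281.5, 280.9]
eef_rot: [3.142, 0.0, 1.671]
wrist_force: [-1.5, -0.7, 2.9]
finger_gap: 11.0
finger_force: 15.0
```

Run:
```python
from h import *
s=manip.read_state();print(s["eef_pos"],s["wrist_force"],s["joints"].round(2))
S=camera("side");T=camera("top")
a=cv2.resize(S["image"][0:420,60:480],(580,580));cv2.imwrite('pics/s5.png',a[...,::-1])
```

```text
[630.12489671 281.49545411 280.92187756] [-1.48877151 -0.65941547  2.88107551] [ 0.37  0.6   0.92 -0.    1.62  0.27]
```

View pics/s5.png

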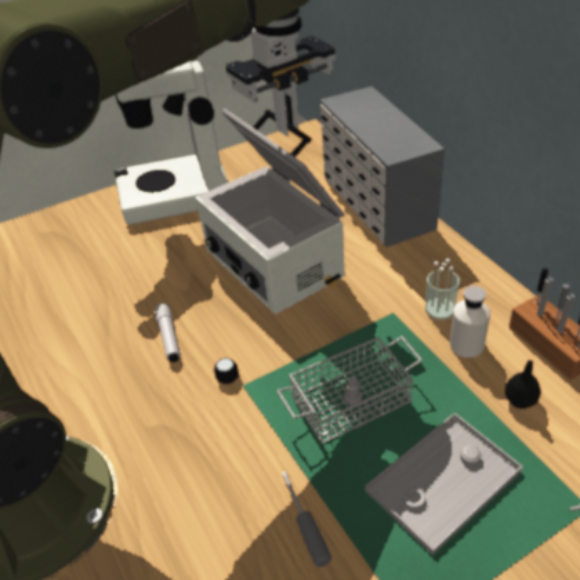

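The lid stands open with the bar in the fingers, and the nozzle is in the basket at (352,390). The chord travelled, 150 mm on a 149 mm radius, gives about 60°, so I'm handing in.

```bash
python3 -c "
from cell import manip
print(manip.read_state()['clock']);print(manip.sign_off())"
```

```text
16.65
the job is handed in; nothing more can be done
None
```

The nozzle body stands released in the basket. The fingers are holding the cleaner lid at about 60° (worked out from the handle's travel), and I handed the job in at 16.7 s without getting a verdict back.

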